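# Key up a printing block in the print bed

## Robot

A 7-joint arm with a two-finger parallel gripper is mounted at the origin on the work surface. World frame = base frame: x ahead of the robot, y to its left, z up, the work surface at z = 0. Lengths are in m, angles in rad, forces in N, time in s.
With the tool pointing down it reaches from about 0.35 to 0.9 m from the base axis. Payload 8.1 kg.
Tool frame: the origin (TCP) lies between the finger pads; the fingertips stand 8 mm ahead of it and the grasp point (between the pads) lies 11 mm behind it (arm.tcp_to_tips is the distance from the TCP to the fingertips, in m); z points along the fingers, x is the direction in which the jaws open and shut, and the axes are right-handed (so a half turn about z gives the same grasp; the last joint's range is limited). The gripper opens to 92 mm and grips with 3 to 60 N. Pads are 19 mm wide; open, the fingers measure 130 mm over their backs; the gripper's body (75 mm by 190 mm) begins 47 mm behind the grasp point.
Start: joints at [1.06, 0.434, 0.025, 1.573, -0.012, 1.134, -0.075], TCP at [0.248, -0.574, 0.235] pointing down, gripper open.
Joint ranges: [-2.62, 2.62], [-0.44, 2.09], [-1.27, 1.32], [0.08, 2.57], [-1.32, 4.46], [0.12, 2], [-2.74, 2.74]. Speed limits (rad/s): [2.22, 2.22, 3.01, 3.01, 3.14, 3.14, 3.14].

## Interface

Orientations are given as a rotation vector (axis times angle).
In Python, from cell import arm, eyes gives the robot as it stands.
- The arm moves only by the tool play_rows, never from a script. Its argument "rows" is a list of rows, each a list of 3 entries, a list of its own where there are three numbers: the shift along the tool's x, y, z each as a share of 50 cm, from -1 to 1, then the turn, a rotation vector about the tool's x, y, z each as a share of 60 degrees, from -1 to 1, then the opening, from -1 (shut) to 1 (fully open), so that 0 is half open. In form: [[[dx, dy, dz], [ax, ay, az], grip], ...]. A call has 1 to 10 rows; each row is the pose to reach, as a shift and turn from the pose commanded when the call began, along the tool's axes at that moment; what a row does not reach only later rows make up. A row lasts 1/10 s, in which the tool goes at most 50 mm and 8.59 degrees, less where a joint would pass 70% of its speed; a pose out of reach is approached as far as the arm can. A call with a number of a shift or a turn outside -1 to 1 is refused whole. A call with a gripper value outside its range is refused whole. The fingers move at their own pace and stop on an object; "newtons" is the grip in N (left out, the last holds). Time passes only in rows, so rows that repeat a pose let the fingers close. It gives the time, the measured TCP pose, the force and the opening at its end, in the units of the state.
- arm.observe(): the state, without advancing time (a new reading comes with each control period).
- eyes.get_image(name): name is "scene" or "top" or "wrist"; returns (picture, depth): 420x560x3 uint8, red, green, blue; 420x560 float32, m along the optical axis (not along the pixel's ray), 0 where there is no reading.
- eyes.get_calibration(name): a dict with "intrinsics" (3x3 intrinsics, pixels), "R" (3x3) and "t" (3): a world point X has camera coordinates R X + t. Camera axes: x right, y down, z forward; pixel columns grow to the right and rows downward; lengths in m; the calibration is good to about 2 mm. A picture is of the moment at which its call begins: read the wrist's pose just before it. get_calibration takes no time and is no camera call; for the wrist camera it gives the pose at the moment of the call.
- arm.sign_off(): hands the job in, once; it reports no verdict.
The state is a dict: "clock": time; "joints": joint angles; "dq": joint speeds; "joint_efforts": joint torques, N m; "position": TCP position; "ee_rot": TCP orientation; "force": force on the tool from outside, world axes, zero at the start; "ft_torque": the same for the moment, N m; "width": opening from 0.0 (shut) to 1.0 (fully open).
Only numpy, scipy, OpenCV 4.12 (cv2) and the standard library are available. Lean on these libraries where they do the work, as an engineer would, in place of code of your own. Each camera call takes 0.05 s, during which the arm holds its last target.

## Task

Lock the carved printing block in the print bed: draw the tapered wooden key out of its holder by its thin end, lay it down flat on the table and let go, then take it again by its thick end. Enter it thin end first into the gap between the steel rail and the blue jaw, lying flat on the bed with its straight side along the rail, and tap or push its thick end until the jaw holds the block tight against the stop. Let go of the key, with the block still in its place, and do not disturb the ink slab or the two paint bowls beside the work.

Things in the scene. Friction and masses are not known exactly. Their poses are not given: they have to be found in the camera images.
- key_center (a point): Tapered key: pale wooden wedge, yellow band at its thick end, lying flat; 170 mm long, 32 high, 160 g; seen from above 49.6 wide at the thick end narrowing 1:8 to 28.4 at the thin end. Point: its centre, 16 mm up, 39 wide there. x to the thin end, y to the straight side (a plane at y = 19.5 mm); the -y side is the tapered one.
- key_head (a point): Centre of the key's thick end face (85 mm behind key_center along its x, 5 mm to -y), axes as key_center. This face is tapped to drive the key. At the start it is about 72 mm deep inside the holder; the other 98 mm of the key stand out of the holder's mouth, lying on the table.
- key_tip (a point): Centre of the key's thin end face (85 mm ahead of key_center, 5 mm to +y), axes as key_center.
- holder_mouth (a point): Key holder: fixed green sleeve with roof, no floor, open at one end only; 80 mm long, 76 wide, 46 high, inside 60 wide, 40 high. Point: centre of the opening, 20 mm above the table; x points out of the opening, the way the key is drawn. It stands on the left or the right, with the inkstone on the other side.
- bed: Print bed, fixed: aluminium plate 220 mm long (x), 164 wide (y), 12 thick. On it, from +y to -y: dark steel rail, gap for the key, blue sliding jaw, loose printing block, dark steel stop. Origin on the table, 10 mm in x from the plate's middle. x is the driving direction, roughly away from the robot; bare plate for the first 90 mm, then rail and jaw.
- gap_mouth (a point): Front end of the rail's inner face, on the plate's top (12 mm above the table); axes as the bed: x the driving direction, y from the gap into the rail. Rail and jaw run from x = 0 to 130 mm, 30 mm high over the plate; rail face is y = 0. The jaw's face tapers 1:8 like the key: jaw fully back, the gap is 43.8 mm at x = 0 and 27.5 at x = 130.
- jaw (a joint): Slide of the blue jaw, m: 0 fully back, grows towards the block (widening the gap), about 0.004 when it presses block on stop. No spring, stays put, 1.5 N friction; starts at 0 to 0.0025.
- jaw_top (a point): Middle of the blue jaw's flat top, 42 mm above the table. Key on the rail: it meets the jaw when key_head is at x = -47 mm plus 8 times the jaw joint, in gap_mouth's frame, and is tight with key_head at about x = -15 mm, so some 15 mm of it stays standing out.
- block_center (a point): Centre of the loose carved printing block, pale wood with red relief, 120 (x) x 60 (y) x 26 mm, on the bed between jaw and stop with up to 4 mm of play. Tight: the jaw presses it with over 3 N. Taps or a push of 10 to 20 N on the key's thick end do that; the key then holds by its own friction.
- inkstone: Bystander, to be left alone: black ink slab with a hollow, 100x70x22 mm. Origin at the centre of its underside.
- pink_bowl: Bystander, to be left alone: white paint bowl with pink paint, 90 mm across, 42 high. Origin at the centre of its underside.
- green_bowl: Bystander, to be left alone: white paint bowl with green paint, 90 mm across, 42 high. Origin at the centre of its underside.
Mind the look-alikes: they are no part of the job. Leave any orange or purple look-alike of the part that bears holder_mouth alone.

How it is judged:
On the way, in this order (a step that is already met when the one before it is completed fails the run):
1. the key is fully out of the holder, lying flat on the table, and let go (x of key_head in the frame of holder_mouth above 0.002 m and height (world z) of key_center below 0.02 m and contact force between the fingers and key below 0.1 N), for 0.1 s.
2. the thin end of the key is in the gap between rail and jaw, the key flat on the bed (x of key_tip in the frame of gap_mouth above 0.03 m and y of key_tip in the frame of gap_mouth between -0.044 and 0 m and z of key_tip in the frame of gap_mouth below 0.024 m), for 0.1 s.
At the end, for the whole second after the job is handed in: Key flat in the gap (0.06 rad, under 4 mm off the bed), straight side along the rail (6.5 mm), thin end out beyond the rail, thick end 0 to 25 mm short of its front; jaw presses the block over 3 N; block on the bed within 12 mm of its start; key let go, at rest (x of key_head in the frame of gap_mouth between -0.025 and 0 m and x of key_tip in the frame of gap_mouth above 0.13 m and y of key_center in the frame of gap_mouth between -0.026 and -0.013 m and z of key_center in the frame of gap_mouth below 0.02 m and angle between the x axis of key_center and the x axis of gap_mouth, either way round below 0.06 rad and angle between key_center's own z axis and vertical below 0.06 rad and z of block_center in the frame of gap_mouth below 0.018 m and distance of block_center from where it was at the start of the episode below 0.012 m and contact force between jaw and block above 3 N and linear speed of key below 0.01 m/s and contact force between the fingers and key below 0.1 N); the robot touches nothing.
It fails at once if a bystander is moved by more than 30 mm or tipped over (distance of any of inkstone, pink_bowl, green_bowl from where it was at the start of the episode above 0.03 m or angle between any of inkstone, pink_bowl, green_bowl's own z axis and vertical above 0.5 rad).
It fails at once if the block is taken out of its place (distance of block_center from where it was at the start of the episode above 0.03 m).
It also fails if it takes over 72 s, if anything falls off the work surface, if the arm or the gripper's body presses on something with over 40 N, if the wrist force passes 120 N, or if a joint passes its speed limit or range.

## Working session

There is one attempt and no reset: what is moved stays moved. The work goes in short steps, Python scripts to look and compute and a tool call to move; the robot and the scene stay as the last step left them, time stands still between calls to the robot, and variables do not carry over. Pictures are saved under pics/ and viewed, and the job is handed in when it is done.

Besides the shell and the picture viewer there is one more tool, called as name(argument=value, ...) on one line, values as JSON. play_rows: Moves the arm, as the interface text tells. Its arguments: {"type":"object","properties":{"rows":{"type":"array","items":{"type":"array"}},"newtons":{"type":"number"}},"required":["rows"]}

```bash
mkdir -p pics; ls; cat > h.py <<'E'
import numpy as np, cv2
from cell import arm, eyes
from scipy.spatial.transform import Rotation as R
def shot(name,fn):
    im,d=eyes.get_image(name); cv2.imwrite('pics/'+fn+'.png',im[:,:,::-1]); c=eyes.get_calibration(name)
    np.savez('pics/'+fn+'.npz',im=im,d=d,K=c['intrinsics'],R=c['R'],t=c['t']); return im,d,c
def cloud(fn):
    z=np.load('pics/'+fn+'.npz'); d=z['d']; K=z['K']; v,u=np.mgrid[:d.shape[0],:d.shape[1]]
    P=np.stack([(u-K[0,2])/K[0,0]*d,(v-K[1,2])/K[1,1]*d,d],-1); W=(P-z['t'])@z['R']; W[d==0]=np.nan
    return z['im'],W
E
python3 - <<'E'
from h import *
print(arm.observe())
shot('scene','s0');shot('top','t0')
E
```

```text
pics
{'clock': 0.0, 'joints': array([ 1.06038123,  0.43518944,  0.02495317,  1.57408095, -0.0115854 ,
        1.13399614, -0.07511769]), 'dq': array([ 0.0007517 , -0.00024675, -0.00020148, -0.00100958,  0.00014338,
        0.00081684, -0.00085213]), 'joint_efforts': array([-1.93107786e-03, -6.67856669e+01,  9.83639807e-01, -3.14450204e+01,
       -6.07229560e-02,  4.30070807e-02,  2.31815529e-04]), 'position': array([ 0.24763882, -0.57331309,  0.23397182]), 'ee_rot': array([-2.62460191e+00,  1.72527216e+00,  2.12168764e-03]), 'force': array([ 0.02106128, -0.33224832, -0.21346205]), 'ft_torque': array([0.0048034 , 0.00091615, 0.0041423 ]), 'width': 1.0007931300099155}
```

View pics/s0.png

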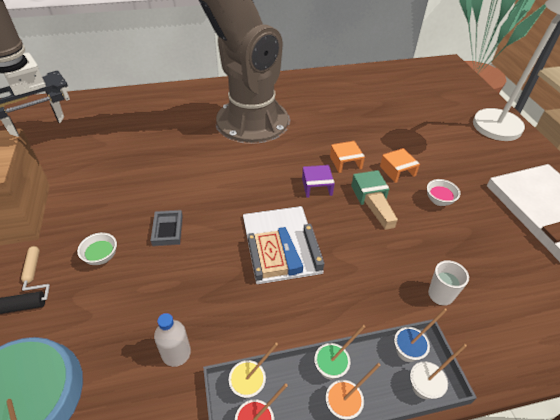

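View pics/t0.png

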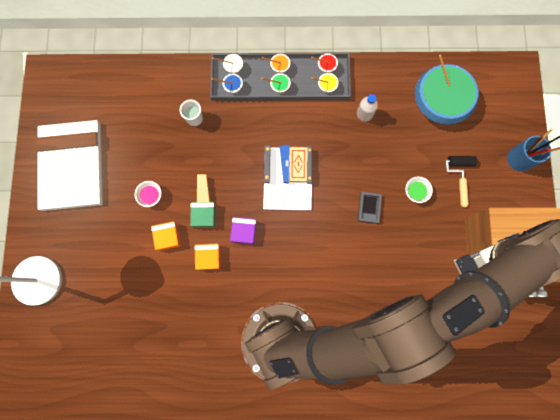

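Top view: the green holder is at about (202,215) with the key protruding up to (203,175). The bed is at (288,178), with the rail on its left and the stop on its right. The inkstone is at (370,208) and the bowls at (148,194) and (419,190).

```bash
python3 - <<'E'
from h import *
for f,pts in (('t0',{'holder':(202,210),'keytip':(203,177),'keymid':(203,190),'rail':(267,163),'jaw':(286,160),'block':(299,164),'stop':(311,165),'platefront':(288,208),'pl0':(264,208),'pl1':(312,208),'pink':(148,194),'green':(419,190),'ink':(370,208),'purple':(243,230)}),('s0',{'holder':(370,182),'keytip':(388,218),'rail':(311,240),'jaw':(290,250),'block':(268,254)})):
    im,W=cloud(f)
    for k,(u,v) in pts.items(): print(f,k,W[v,u].round(4),im[v,u])
c=eyes.get_calibration('wrist');print(c)
o=arm.observe();print(R.from_rotvec(o['ee_rot']).as_matrix().round(3))
E
```

```text
t0 holder [0.4338 0.2633 0.0439] [119 200 145]
t0 keytip [0.5503 0.2648 0.0365] [255 245 177]
t0 keymid [0.5048 0.2636 0.0353] [254 242 171]
t0 rail [0.5973 0.0447 0.0437] [139 134 137]
t0 jaw [ 0.6077 -0.0206  0.0437] [169 190 229]
t0 block [ 0.5941 -0.0652  0.0409] [254 218 144]
t0 stop [ 0.6    -0.1084  0.0063] [114 101  97]
t0 platefront [ 0.4468 -0.0271  0.0066] [255 255 255]
t0 pl0 [0.4465 0.0556 0.0091] [255 255 255]
t0 pl1 [ 0.4483 -0.1103 -0.003 ] [123  85  69]
t0 pink [0.4928 0.4537 0.0285] [255  94 186]
t0 green [ 0.5031 -0.4729  0.0331] [109 238  96]
t0 ink [ 0.4448 -0.3077  0.0138] [55 46 48]
t0 purple [0.3653 0.1237 0.0462] [204  97 236]
s0 holder [0.4231 0.262  0.0443] [110 162 132]
s0 keytip [0.5507 0.2656 0.0311] [236 203 163]
s0 rail [0.5884 0.0438 0.0405] [117 118 120]
s0 jaw [ 0.6092 -0.0149  0.042 ] [ 74 118 174]
s0 block [ 0.6065 -0.0685  0.0372] [225 172 136]
{'intrinsics': array([[334.24532826,   0.        , 276.12132436],
       [  0.        , 334.24532826, 210.98054297],
       [  0.        ,   0.        ,   1.        ]]), 'R': array([[ 0.39635702, -0.91809385, -0.00219108],
       [-0.88215826, -0.38150202,  0.27613948],
       [-0.25435786, -0.10751694, -0.96111507]]), 't': array([-0.62357031, -0.03494875,  0.38991405])}
[[ 0.397 -0.918 -0.001]
 [-0.918 -0.397  0.001]
 [-0.001  0.    -1.   ]]
```

```bash
cat >> h.py <<'E'
def go(pos,yaw_x,o=None):
    """yaw_x: world angle (deg) of tool x, tool down. prints row"""
    o=o or arm.observe(); M=R.from_rotvec(o['ee_rot']); a=np.deg2rad(yaw_x)
    T=np.array([[np.cos(a),np.sin(a),0],[np.sin(a),-np.cos(a),0],[0,0,-1]])
    s=M.inv().apply(np.array(pos)-o['position'])/0.5
    r=(M.inv()*R.from_matrix(T)).as_rotvec()/np.deg2rad(60)
    print('pos',o['position'].round(4),'yaw',np.rad2deg(np.arctan2(M.as_matrix()[1,0],M.as_matrix()[0,0])).round(2),'clock',round(o['clock'],2),'F',o['force'].round(1),'w',round(o['width'],3),'q',o['joints'].round(2));print('ROW',s.round(4),r.round(4))
E
python3 - <<'E'
from h import *
go([.36,-.3,.35],-20); go([.40,-.05,.40],35);go([.40,.12,.40],90)
E
```

```text
pos [ 0.2477 -0.5734  0.234 ] yaw -66.64 clock 0.1 F [-0.5 -0.9 -0.2] w 1.0 q [ 1.06  0.44  0.02  1.57 -0.01  1.13 -0.08]
ROW [-0.4131 -0.423  -0.2314] [-4.000e-04  1.300e-03 -7.773e-01]
pos [ 0.2477 -0.5734  0.234 ] yaw -66.64 clock 0.1 F [-0.5 -0.9 -0.2] w 1.0 q [ 1.06  0.44  0.02  1.57 -0.01  1.13 -0.08]
ROW [-0.8406 -0.6947 -0.3308] [-1.100e-03  1.100e-03 -1.694e+00]
pos [ 0.2477 -0.5734  0.234 ] yaw -66.64 clock 0.1 F [-0.5 -0.9 -0.2] w 1.0 q [ 1.06  0.44  0.02  1.57 -0.01  1.13 -0.08]
ROW [-1.1527 -0.8296 -0.3304] [-1.8000e-03  5.0000e-04 -2.6106e+00]
```

play_rows(rows=[[[-0.41,-0.42,-0.23],[0,0,-0.78],1],[[-0.41,-0.42,-0.23],[0,0,-0.78],1],[[-0.41,-0.42,-0.23],[0,0,-0.78],1],[[-0.41,-0.42,-0.23],[0,0,-0.78],1],[[-0.41,-0.42,-0.23],[0,0,-0.78],1],[[-0.41,-0.42,-0.23],[0,0,-0.78],1],[[-0.41,-0.42,-0.23],[0,0,-0.78],1]])

```text
clock: 0.8
position: [0.3619, -0.2977, 0.3518]
ee_rot: [-3.097, 0.528, -0.005]
force: [0.7, -0.6, -0.5]
width: 0.999
```

```bash
python3 - <<'E'
from h import *
go([.40,-.05,.40],35)
E
```

```text
pos [ 0.3619 -0.2977  0.3518] yaw -19.36 clock 0.8 F [ 0.7 -0.6 -0.5] w 0.999 q [ 0.82  0.11 -0.27  1.73  0.03  1.3   0.2 ]
ROW [-0.092  -0.4927 -0.0965] [ 8.00e-04 -2.80e-03 -9.06e-01]
```

play_rows(rows=[[[-0.09,-0.49,-0.1],[0,0,-0.91],1],[[-0.09,-0.49,-0.1],[0,0,-0.91],1],[[-0.09,-0.49,-0.1],[0,0,-0.91],1],[[-0.09,-0.49,-0.1],[0,0,-0.91],1],[[-0.09,-0.49,-0.1],[0,0,-0.91],1],[[-0.09,-0.49,-0.1],[0,0,-0.91],1],[[-0.09,-0.49,-0.1],[0,0,-0.91],1],[[-0.09,-0.49,-0.1],[0,0,-0.91],1]])

```text
clock: 1.6
position: [0.4001, -0.0567, 0.3994]
ee_rot: [2.998, 0.939, -0.001]
force: [0.4, 0.8, 0.6]
width: 0.998
```

```bash
python3 - <<'E'
from h import *
go([.40,.12,.40],90)
E
```

```text
pos [ 0.4001 -0.0567  0.3994] yaw 34.78 clock 1.6 F [0.4 0.8 0.6] w 0.998 q [ 0.56 -0.   -0.54  1.73 -0.    1.41  0.63]
ROW [ 0.2015 -0.2904 -0.0012] [-4.000e-04  4.000e-04 -9.203e-01]
```

play_rows(rows=[[[0.2,-0.29,0],[0,0,-0.92],1],[[0.2,-0.29,0],[0,0,-0.92],1],[[0.2,-0.29,0],[0,0,-0.92],1],[[0.2,-0.29,0],[0,0,-0.92],1],[[0.2,-0.29,0],[0,0,-0.92],1],[[0.2,-0.29,0],[0,0,-0.92],1],[[0.2,-0.29,0],[0,0,-0.92],1],[[0.2,-0.29,0],[0,0,-0.92],1],[[0.2,-0.29,0],[0,0,-0.92],1]])

```text
clock: 2.5
position: [0.3998, 0.119, 0.3995]
ee_rot: [-2.227, -2.215, 0.001]
force: [-0.1, -0.1, -0.3]
width: 1.001
```

```bash
python3 - <<'E'
from h import *
go([.40,.12,.40],90)
shot('wrist','w1')
E
```

```text
pos [0.3998 0.119  0.3995] yaw 89.69 clock 2.5 F [-0.1 -0.1 -0.3] w 1.001 q [ 0.35  0.04 -0.78  1.7   0.03  1.41  1.13]
ROW [ 0.0019  0.0004 -0.0011] [-0.0004  0.     -0.0051]
```

View pics/w1.png

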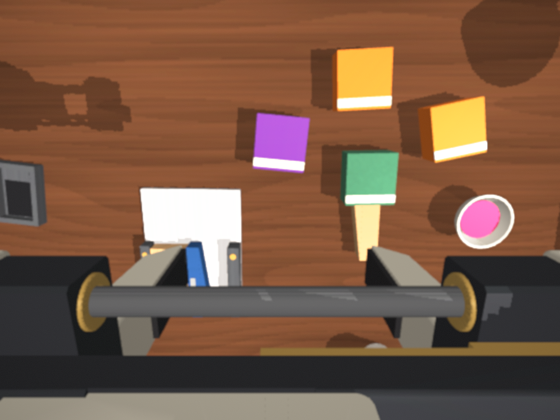

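Wrist view: the holder is at (370,175) with its mouth lip at row 200. The key runs from (367,205) to (368,260). The plate, jaw front (195,245) and rail front (234,245) are visible. I'll measure the key edges from the depth.

```bash
python3 - <<'E'
from h import *
for f in ('w1','t0'):
    im,W=cloud(f)
    b=(W[...,1]>.2)&(W[...,1]<.33)&(W[...,2]>.026)&(W[...,2]<.038)&(W[...,0]>.47)&(W[...,0]<.60)
    P=W[b]; print(f,'key top z',np.median(P[:,2]), 'x range',P[:,0].min(),np.percentile(P[:,0],99.5),len(P))
    for x in np.arange(.475,.585,.01):
        q=P[(abs(P[:,0]-x)<.005)]; 
        if len(q)>3: print(round(x,3),len(q),q[:,1].min().round(4),q[:,1].max().round(4))
    h=(W[...,1]>.2)&(W[...,1]<.33)&(W[...,2]>.0415)&(W[...,2]<.055)&(W[...,0]>.36)&(W[...,0]<.5)
    P=W[h]; print('holder',P.min(0),P.max(0),np.median(P[:,2])); print(cv2.minAreaRect(P[:,:2].astype(np.float32)*1000))
    if f=='w1':
        p=(W[...,1]>-.12)&(W[...,1]<.09)&(W[...,2]>.008)&(W[...,2]<.018)&(W[...,0]>.4)&(W[...,0]<.6)
        P=W[p]; print('plate',P.min(0),P.max(0),np.median(P[:,2]),cv2.minAreaRect(P[:,:2].astype(np.float32)*1000))
        p=(W[...,1]>-.12)&(W[...,1]<.09)&(W[...,2]>.035)&(W[...,2]<.05)&(W[...,0]>.4)&(W[...,0]<.7)
        P=W[p]
        for y in np.arange(-.12,.09,.005):
            q=P[abs(P[:,1]-y)<.0025]
            if len(q): print(round(y,3),len(q),q[:,0].min().round(4),q[:,0].max().round(4),np.median(q[:,2]).round(4))
E
```

```text
w1 key top z 0.030764680309724533 x range 0.47000330580381355 0.5569128294810044 937
0.475 143 0.2465 0.2854
0.485 140 0.2478 0.286
0.495 138 0.2494 0.2853
0.505 128 0.2514 0.2864
0.515 122 0.2525 0.2865
0.525 109 0.2536 0.286
0.535 78 0.2549 0.2865
0.545 44 0.2563 0.2693
0.555 35 0.2578 0.2698
holder [0.3779899  0.22588019 0.04150334] [0.45860836 0.30337597 0.04905917] 0.044959331849983505
((418.563720703125, 264.753662109375), (80.40413665771484, 76.76705169677734), 0.7690505981445312)
plate [ 0.43818632 -0.1050356   0.00800088] [0.5999423  0.0597059  0.01796901] 0.01067665109962778 ((519.132080078125, -23.367477416992188), (163.55960083007812, 160.36448669433594), 88.99787902832031)
-0.105 19 0.528 0.5492 0.0364
-0.1 29 0.5293 0.5471 0.0365
-0.095 27 0.528 0.5435 0.0367
-0.09 17 0.5281 0.5419 0.0365
-0.085 13 0.5333 0.5407 0.0365
-0.08 11 0.5334 0.5386 0.0372
-0.075 9 0.5327 0.5375 0.0367
-0.07 6 0.5332 0.5352 0.037
-0.065 4 0.5337 0.5347 0.0359
-0.06 1 0.5339 0.5339 0.0355
-0.03 20 0.5308 0.5994 0.0401
-0.025 117 0.5288 0.597 0.0407
-0.02 115 0.5294 0.5971 0.0407
-0.015 124 0.5298 0.5977 0.0405
-0.01 117 0.5298 0.5983 0.0405
-0.005 93 0.5328 0.5981 0.0403
0.0 17 0.5781 0.6 0.0396
0.035 2 0.5961 0.5975 0.0401
0.04 109 0.5307 0.5985 0.0404
0.045 116 0.5305 0.5977 0.0407
0.05 120 0.5306 0.5977 0.0407
0.055 118 0.5304 0.5981 0.0404
0.06 11 0.5329 0.5491 0.0381
t0 key top z 0.03229915361805956 x range 0.47016925291210004 0.5595828855342592 238
0.475 30 0.2487 0.2844
0.485 28 0.2497 0.2841
0.495 30 0.2501 0.2846
0.505 28 0.2533 0.2852
0.515 28 0.254 0.2857
0.525 22 0.2537 0.2855
0.535 24 0.2552 0.2865
0.545 22 0.2588 0.2866
0.555 26 0.2584 0.2871
holder [0.37931371 0.22649685 0.04152934] [0.4927305  0.30474813 0.05449324] 0.046836637757003155
((436.45257568359375, 265.39178466796875), (113.7225112915039, 77.81448364257812), 2.0999484062194824)
```

```bash
python3 - <<'E'
from h import *
go([.543,.271,.10],91)
E
```

```text
pos [0.3997 0.1191 0.3996] yaw 89.73 clock 2.55 F [ 0.8  0.2 -0.3] w 1.003 q [ 0.35  0.04 -0.78  1.7   0.03  1.41  1.13]
ROW [0.3051 0.2853 0.599 ] [-0.0003  0.     -0.0211]
```

play_rows(rows=[[[0.305,0.286,0.45],[0,0,-0.021],1],[[0.305,0.286,0.45],[0,0,-0.021],1],[[0.305,0.286,0.6],[0,0,-0.021],1],[[0.305,0.286,0.6],[0,0,-0.021],1],[[0.305,0.286,0.6],[0,0,-0.021],1],[[0.305,0.286,0.6],[0,0,-0.021],1],[[0.305,0.286,0.6],[0,0,-0.021],1],[[0.305,0.286,0.6],[0,0,-0.021],1],[[0.305,0.286,0.6],[0,0,-0.021],1],[[0.305,0.286,0.6],[0,0,-0.021],1]])

```text
clock: 3.55
position: [0.5428, 0.2718, 0.101]
ee_rot: [2.199, 2.244, 0.001]
force: [-0.2, -0.2, -0.0]
width: 0.998
```

```bash
python3 - <<'E'
from h import *
go([.543,.271,.015],91)
shot('wrist','w2')
im,W=cloud('w2')
b=(W[...,1]>.22)&(W[...,1]<.31)&(W[...,2]>.026)&(W[...,2]<.038)&(W[...,0]>.46)&(W[...,0]<.60)
P=W[b]
for x in np.arange(.465,.585,.01):
    q=P[(abs(P[:,0]-x)<.005)]
    if len(q)>3: print(round(x,3),len(q),q[:,1].min().round(4),q[:,1].max().round(4),np.median(q[:,2]).round(4))
E
```

```text
pos [0.5428 0.2718 0.101 ] yaw 91.17 clock 3.55 F [-0.2 -0.2 -0. ] w 0.998 q [-0.1   0.64 -0.68  1.72  0.49  0.95  0.62]
ROW [-0.0016  0.0003  0.172 ] [ 0.0005 -0.0002  0.0028]
0.465 1079 0.2269 0.285 0.0315
0.475 988 0.2458 0.2848 0.0315
0.485 928 0.247 0.2853 0.0315
0.495 861 0.2488 0.2855 0.0315
0.505 790 0.2501 0.2853 0.0316
0.515 740 0.2513 0.2857 0.0315
0.525 696 0.2528 0.286 0.0316
0.535 631 0.2541 0.2861 0.0315
0.545 595 0.256 0.2861 0.0316
0.555 516 0.2575 0.2864 0.0316
```

View pics/w2.png

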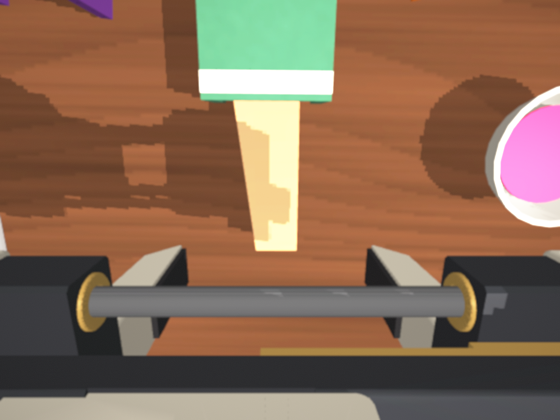

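The key is clear in view, with its thin end at (276,250) and its straight side on the right, yawed about 1.1°. I'll descend and grip it.

play_rows(rows=[[[-0.002,0,0.06],[0,0,0],1],[[-0.002,0,0.12],[0,0,0],1],[[-0.002,0,0.17],[0,0,0],1],[[-0.002,0,0.172],[0,0,0],1],[[-0.002,0,0.172],[0,0,0],-0.6],[[-0.002,0,0.172],[0,0,0],-0.6],[[-0.002,0,0.172],[0,0,0],-0.6],[[-0.002,0,0.172],[0,0,0],-0.6]], newtons=20)

```text
clock: 4.4
position: [0.5434, 0.2712, 0.015]
ee_rot: [2.197, 2.244, 0.003]
force: [0.2, 0.2, 0.2]
width: 0.702
```

```bash
python3 - <<'E'
from h import *
go([.655,.274,.016],91)
E
```

```text
pos [0.5434 0.2712 0.015 ] yaw 91.21 clock 4.4 F [0.2 0.2 0.2] w 0.702 q [-0.14  0.75 -0.62  1.78  0.58  0.8   0.54]
ROW [ 0.0009  0.2232 -0.0017] [ 0.0016 -0.0006  0.0034]
```

Still closing; give it more time.

play_rows(rows=[[[0,0,0],[0,0,0],-0.6],[[0,0,0],[0,0,0],-0.6],[[0,0,0],[0,0,0],-0.6],[[0,0,0],[0,0,0],-0.6],[[0,0,0],[0,0,0],-0.6],[[0,0,0],[0,0,0],-0.6],[[0,0,0],[0,0,0],-0.6]])

```text
clock: 5.1
position: [0.5427, 0.2709, 0.0136]
ee_rot: [-2.198, -2.245, 0.0]
force: [0.7, -0.5, -0.8]
width: 0.34
```

play_rows(rows=[[[0,0.02,0],[0,0,0],-0.6],[[0,0.05,0],[0,0,0],-0.6],[[0,0.08,0],[0,0,0],-0.6],[[0,0.11,0],[0,0,0],-0.6],[[0,0.14,0],[0,0,0],-0.6],[[0,0.17,0],[0,0,0],-0.6],[[0,0.2,0],[0,0,0],-0.6],[[0,0.23,0],[0,0,0],-0.6],[[0,0.23,0],[0,0,0],-0.6]])

```text
clock: 6.0
position: [0.6604, 0.2729, 0.0137]
ee_rot: [2.199, 2.242, 0.003]
force: [2.0, -0.1, 1.8]
width: 0.336
```

```bash
python3 - <<'E'
from h import *
go([.655,.274,.016],91)
shot('wrist','w3')
E
```

```text
pos [0.6604 0.2729 0.0137] yaw 91.1 clock 6.0 F [ 2.  -0.1  1.8] w 0.336 q [-0.12  0.88 -0.61  1.48  0.56  0.96  0.7 ]
ROW [ 0.0024 -0.0107 -0.0046] [ 0.002  -0.0005  0.0016]
```

View pics/w3.png

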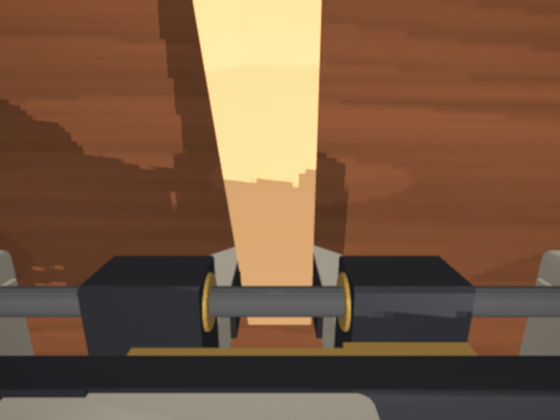

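The key followed the gripper, and its thin end is visible between the pads at (280,325). I'll release it and rise.

play_rows(rows=[[[0,0,0],[0,0,0],1],[[0,0,0],[0,0,0],1],[[0,0,0],[0,0,0],1],[[0,0,0],[0,0,0],1],[[0,0,0],[0,0,0],1],[[0,0,0],[0,0,0],1],[[0,0,-0.1],[0,0,0],1],[[0,0,-0.2],[0,0,0],1],[[0,0,-0.25],[0,0,0],1],[[0,0,-0.25],[0,0,0],1]])

```text
clock: 7.05
position: [0.6597, 0.2752, 0.144]
ee_rot: [2.196, 2.243, 0.012]
force: [0.6, 0.3, 0.3]
width: 0.998
```

```bash
python3 - <<'E'
from h import *
go([.51,.262,.14],91)
E
```

```text
pos [0.6597 0.2752 0.144 ] yaw 91.21 clock 7.05 F [0.6 0.3 0.3] w 0.998 q [-0.09  0.75 -0.67  1.39  0.48  1.16  0.77]
ROW [-0.0201 -0.2999  0.0059] [ 0.0066 -0.0035  0.0035]
```

```bash
python3 - <<'E'
from h import *
go([.60,.14,.30],90)
E
```

```text
pos [0.6597 0.2752 0.144 ] yaw 91.21 clock 7.05 F [0.6 0.3 0.3] w 0.998 q [-0.09  0.75 -0.67  1.39  0.48  1.16  0.77]
ROW [-0.2667 -0.1229 -0.3138] [ 0.0065 -0.0036  0.0202]
```

play_rows(rows=[[[-0.267,-0.12,-0.314],[0,0,0.02],1],[[-0.267,-0.12,-0.314],[0,0,0.02],1],[[-0.267,-0.12,-0.314],[0,0,0.02],1],[[-0.267,-0.12,-0.314],[0,0,0.02],1],[[-0.267,-0.12,-0.314],[0,0,0.02],1],[[-0.267,-0.12,-0.314],[0,0,0.02],1],[[-0.267,-0.12,-0.314],[0,0,0.02],1]])

```text
clock: 7.75
position: [0.6003, 0.1391, 0.2942]
ee_rot: [-2.22, -2.221, 0.002]
force: [0.0, 0.4, -1.0]
width: 1.002
```

```bash
python3 - <<'E'
from h import *
go([.60,.15,.30],90)
shot('wrist','w4')
im,W=cloud('w4')
b=(W[...,1]>.20)&(W[...,1]<.33)&(W[...,2]>.026)&(W[...,2]<.038)&(W[...,0]>.48)&(W[...,0]<.70)
P=W[b]; print('key',cv2.minAreaRect(P[:,:2].astype(np.float32)*1000))
for x in np.arange(.485,.7,.01):
    q=P[(abs(P[:,0]-x)<.005)]
    if len(q)>3: print(round(x,3),len(q),q[:,0].min().round(4),q[:,1].min().round(4),q[:,1].max().round(4),np.median(q[:,2]).round(4))
p=(W[...,1]>-.12)&(W[...,1]<.09)&(W[...,2]>.0075)&(W[...,2]<.018)&(W[...,0]>.4)&(W[...,0]<.7)
P=W[p]; print('plate',P.min(0),P.max(0),np.median(P[:,2]),cv2.minAreaRect(P[:,:2].astype(np.float32)*1000))
p=(W[...,1]>-.12)&(W[...,1]<.09)&(W[...,2]>.037)&(W[...,2]<.05)&(W[...,0]>.4)&(W[...,0]<.7)
P=W[p]
for x in np.arange(.53,.67,.01):
    q=P[(abs(P[:,0]-x)<.005)]; r=q[q[:,1]>.02]; j=q[(q[:,1]<.02)&(q[:,1]>-.035)]
    if len(r) and len(j): print(round(x,3),'rail',len(r),r[:,0].min().round(4),r[:,1].min().round(4),r[:,1].max().round(4),'jaw',len(j),j[:,1].min().round(4),j[:,1].max().round(4),np.median(q[:,2]).round(4))
E
```

```text
pos [0.6003 0.1391 0.2942] yaw 90.04 clock 7.75 F [ 0.   0.4 -1. ] w 1.002 q [ 0.17  0.49 -0.75  1.46  0.33  1.33  0.97]
ROW [ 0.0217 -0.0006 -0.0115] [-0.0014  0.      0.0006]
key ((589.070068359375, 269.2497253417969), (169.91595458984375, 48.76674270629883), 5.029167652130127)
0.505 178 0.5036 0.2378 0.2866 0.0304
0.515 374 0.5103 0.2378 0.2871 0.0307
0.525 364 0.5205 0.2391 0.2874 0.0307
0.535 312 0.5307 0.2408 0.2872 0.0305
0.545 341 0.54 0.2424 0.2877 0.0304
0.555 298 0.5504 0.2439 0.2879 0.0303
0.565 312 0.56 0.2452 0.2884 0.0303
0.575 274 0.57 0.2468 0.2886 0.0304
0.585 263 0.5806 0.2483 0.2888 0.0303
0.595 250 0.5904 0.2499 0.2888 0.0302
0.605 245 0.6001 0.251 0.2893 0.0303
0.615 218 0.6107 0.2529 0.289 0.0303
0.625 210 0.62 0.2544 0.2896 0.0301
0.635 214 0.6301 0.2559 0.2898 0.0302
0.645 180 0.6401 0.2573 0.2899 0.0301
0.655 189 0.6501 0.2584 0.2904 0.0302
0.665 168 0.6601 0.2608 0.2899 0.0302
0.675 60 0.6704 0.262 0.2904 0.0304
plate [ 0.40002867 -0.10577076  0.00750392] [0.66029127 0.08930467 0.01797474] 0.01043612286598769 ((520.599853515625, -20.164077758789062), (185.8
[... 250 characters left out ...]
 rail 144 0.555 0.0376 0.0576 jaw 198 -0.0342 -0.0039 0.0396
0.57 rail 143 0.5653 0.0378 0.0572 jaw 184 -0.0341 -0.003 0.0396
0.58 rail 142 0.575 0.0373 0.0572 jaw 204 -0.0287 -0.002 0.0396
0.59 rail 133 0.5856 0.0376 0.057 jaw 197 -0.0334 -0.0008 0.0397
0.6 rail 134 0.5953 0.0364 0.0568 jaw 199 -0.035 0.0001 0.0397
0.61 rail 127 0.6052 0.0373 0.0565 jaw 209 -0.0347 0.0014 0.0397
0.62 rail 128 0.6152 0.0367 0.0563 jaw 216 -0.0338 0.0027 0.0397
0.63 rail 129 0.6252 0.0361 0.0562 jaw 215 -0.0302 0.0035 0.0399
0.64 rail 122 0.6356 0.0367 0.0559 jaw 211 -0.0334 0.0047 0.0395
0.65 rail 118 0.6451 0.036 0.0556 jaw 223 -0.0342 0.0055 0.04
0.66 rail 60 0.6554 0.0359 0.0551 jaw 70 -0.0304 0.0055 0.04
```

View pics/w4.png

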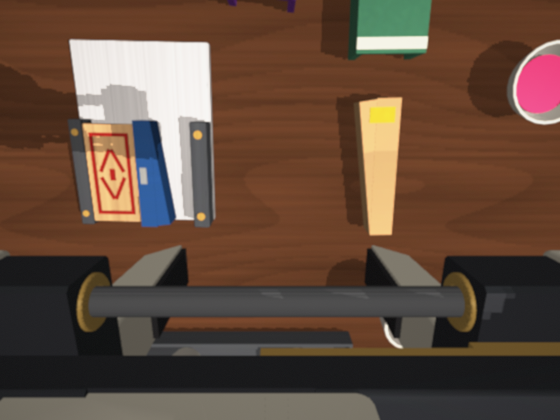

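The key lies flat and free with its head at x≈.504 and yaw ≈+1.2°. The yellow band is at (382,115), the rail front at (200,125) and the jaw at (148,125). The rail face is at y≈.038 and the bed yaw is about −1.2°.

```bash
python3 - <<'E'
from h import *
go([.519,.2626,.08],91.2)
E
```

```text
pos [0.6001 0.1395 0.2937] yaw 90.09 clock 7.8 F [-0.9  0.  -0.4] w 0.999 q [ 0.17  0.49 -0.75  1.46  0.33  1.33  0.97]
ROW [ 0.2464 -0.1607  0.4279] [-0.0024 -0.     -0.0184]
```

play_rows(rows=[[[0.247,-0.161,0.3],[0,0,-0.018],1],[[0.247,-0.161,0.3],[0,0,-0.018],1],[[0.247,-0.161,0.428],[0,0,-0.018],1],[[0.247,-0.161,0.428],[0,0,-0.018],1],[[0.247,-0.161,0.428],[0,0,-0.018],1],[[0.247,-0.161,0.428],[0,0,-0.018],1],[[0.247,-0.161,0.428],[0,0,-0.018],1]])

```text
clock: 8.5
position: [0.5175, 0.2633, 0.079]
ee_rot: [-2.193, -2.245, 0.007]
force: [1.5, 0.7, -0.1]
width: 0.997
```

```bash
python3 - <<'E'
from h import *
go([.519,.2626,.016],91.2)
shot('wrist','w5')
im,W=cloud('w5')
b=(W[...,1]>.20)&(W[...,1]<.33)&(W[...,2]>.026)&(W[...,2]<.038)&(W[...,0]>.48)&(W[...,0]<.70)
P=W[b]
for x in np.arange(.485,.6,.01):
    q=P[(abs(P[:,0]-x)<.005)]
    if len(q)>3: print(round(x,3),len(q),q[:,0].min().round(4),q[:,1].min().round(4),q[:,1].max().round(4),np.median(q[:,2]).round(4))
E
```

```text
pos [0.5175 0.2633 0.079 ] yaw 91.34 clock 8.5 F [ 1.5  0.7 -0.1] w 0.997 q [-0.1   0.64 -0.68  1.8   0.5   0.89  0.58]
ROW [-0.0013  0.0036  0.1261] [-0.005   0.0013  0.0024]
0.505 407 0.5064 0.2448 0.2853 0.0323
0.515 1211 0.51 0.2366 0.2856 0.0328
0.525 1105 0.52 0.2378 0.2858 0.0331
0.535 1018 0.53 0.2395 0.286 0.0329
0.545 958 0.54 0.2408 0.2864 0.0328
0.555 104 0.55 0.2426 0.2858 0.0325
0.575 387 0.5739 0.246 0.2866 0.0329
0.585 749 0.58 0.2466 0.2871 0.0328
0.595 653 0.59 0.2487 0.2874 0.0329
```

View pics/w5.png

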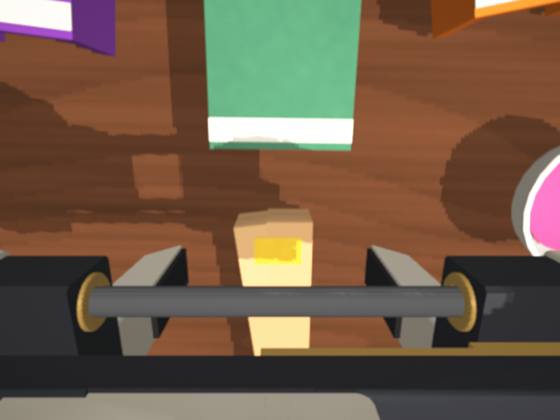

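The head edge is at row 211 (x≈.506), centred between the fingers. I'll descend and grip the thick end.

play_rows(rows=[[[-0.004,0.006,0.05],[-0.005,0.001,0.002],1],[[-0.004,0.006,0.1],[-0.005,0.001,0.002],1],[[-0.004,0.006,0.126],[-0.005,0.001,0.002],-0.2],[[-0.004,0.006,0.126],[-0.005,0.001,0.002],-0.2],[[-0.004,0.006,0.126],[-0.005,0.001,0.002],-0.2],[[-0.004,0.006,0.126],[-0.005,0.001,0.002],-0.2],[[-0.004,0.006,0.126],[-0.005,0.001,0.002],-0.2],[[-0.004,0.006,0.126],[-0.005,0.001,0.002],-0.2],[[-0.004,0.006,0.126],[-0.005,0.001,0.002],-0.2],[[-0.004,0.006,0.126],[-0.005,0.001,0.002],-0.2]], newtons=40)

```text
clock: 9.55
position: [0.5235, 0.2606, 0.0195]
ee_rot: [2.2, 2.238, 0.009]
force: [-1.4, -0.1, 6.8]
width: 0.52
```

play_rows(rows=[[[0,0,0],[0,0,0],-0.2],[[0,0,0],[0,0,0],-0.2],[[0,0,-0.02],[0,0,0],-0.2],[[0,0,-0.06],[0,0,0],-0.2],[[0,0,-0.12],[0,0,0],-0.2],[[0,0,-0.18],[0,0,0],-0.2]])

```text
clock: 10.15
position: [0.5219, 0.2597, 0.1097]
ee_rot: [2.2, 2.239, 0.004]
force: [0.4, -0.1, -2.5]
width: 0.523
```

```bash
python3 - <<'E'
from h import *
go([.412,.0115,.10],88.8)
E
```

```text
pos [0.5219 0.2597 0.1097] yaw 91.0 clock 10.15 F [ 0.4 -0.1 -2.5] w 0.523 q [-0.07  0.6  -0.7   1.78  0.47  0.93  0.61]
ROW [-0.4925 -0.2285  0.0183] [ 0.0035 -0.0004  0.0367]
```

play_rows(rows=[[[-0.49,-0.22,0.018],[0,0,0.037],-0.2],[[-0.49,-0.22,0.018],[0,0,0.037],-0.2],[[-0.49,-0.22,0.018],[0,0,0.037],-0.2],[[-0.49,-0.22,0.018],[0,0,0.037],-0.2],[[-0.49,-0.22,0.018],[0,0,0.037],-0.2],[[-0.49,-0.22,0.018],[0,0,0.037],-0.2],[[-0.49,-0.22,0.018],[0,0,0.037],-0.2],[[-0.49,-0.22,0.018],[0,0,0.037],-0.2],[[-0.49,-0.22,0.018],[0,0,0.037],-0.2]])

```text
clock: 11.05
position: [0.4176, 0.0144, 0.0993]
ee_rot: [2.242, 2.197, 0.009]
force: [1.3, -0.8, -2.2]
width: 0.523
```

```bash
python3 - <<'E'
from h import *
go([.417,.0124,.10],88.8)
shot('wrist','w6'); shot('scene','s6'); shot('top','t6')
E
```

```text
pos [0.4176 0.0144 0.0993] yaw 88.84 clock 11.05 F [ 1.3 -0.8 -2.2] w 0.523 q [ 0.45  0.39 -0.76  2.17  0.41  0.71  0.97]
ROW [-0.0041 -0.0011 -0.0014] [ 0.0059 -0.0018  0.0007]
```

View pics/w6.png

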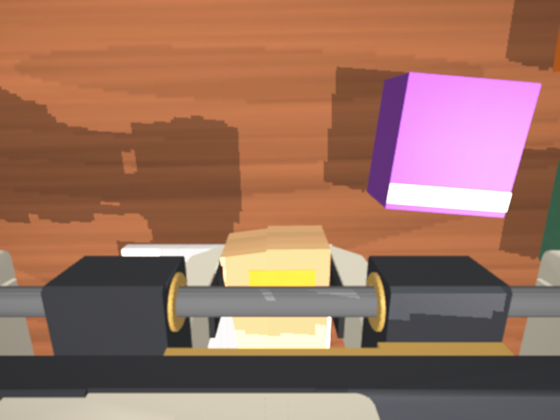

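View pics/s6.png

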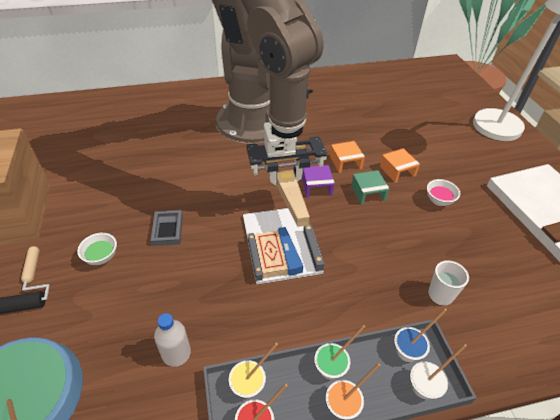

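View pics/t6.png

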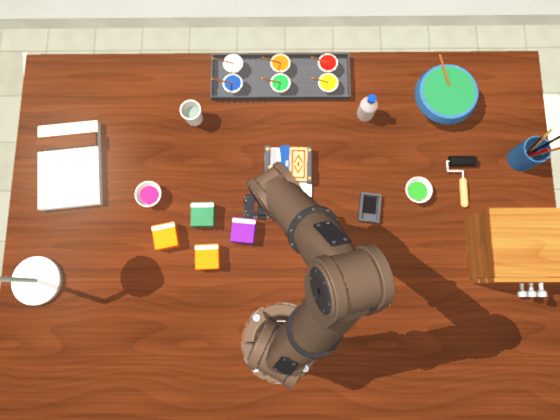

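The scene view shows the key held level over the bed, from its head at (285,180) to its tip at (302,220), with the rail at (313,240) and the jaw at (290,250). I'll measure both in the scene depth.

```bash
python3 - <<'E'
from h import *
im,W=cloud('s6')
X=W.reshape(-1,3); C=im.reshape(-1,3).astype(int)
x,y,z=X.T
k=(x>.40)&(x<.60)&(y>-.05)&(y<.075)&(z>.085)&(z<.14)&(C[:,0]>C[:,2]+30)
P=X[k]; print(len(P))
for a in np.arange(.42,.6,.02):
    q=P[(abs(P[:,0]-a)<.01)]
    if len(q)>3: print(round(a,3),len(q),q[:,0].max().round(4),'y',q[:,1].min().round(4),q[:,1].max().round(4),'z',np.percentile(q[:,2],[5,50,95]).round(4))
for f in ('s0','s6'):
    im,W=cloud(f); X=W.reshape(-1,3); x,y,z=X.T
    P=X[(z>.037)&(z<.05)&(x>.5)&(x<.7)&(y>-.12)&(y<.09)]
    print(f)
    for a in np.arange(.53,.67,.02):
        q=P[(abs(P[:,0]-a)<.01)];r=q[q[:,1]>.025];j=q[(q[:,1]<.02)&(q[:,1]>-.035)]
        if len(r) and len(j): print(round(a,3),'rail',len(r),r[:,0].min().round(4),r[:,1].min().round(4),r[:,1].max().round(4),'jaw',j[:,1].min().round(4),j[:,1].max().round(4),np.median(q[:,2]).round(4))
E
```

```text
969
0.42 120 0.43 y -0.0268 0.0464 z [0.0953 0.1108 0.1139]
0.44 110 0.45 y -0.0073 0.0428 z [0.0936 0.1105 0.1127]
0.46 111 0.4698 y -0.0062 0.0386 z [0.092  0.1099 0.1124]
0.48 106 0.4897 y -0.0025 0.0381 z [0.092  0.1096 0.1121]
0.5 110 0.5099 y -0.0009 0.0371 z [0.0919 0.1098 0.1122]
0.52 101 0.5299 y 0.0016 0.0374 z [0.0926 0.1097 0.1121]
0.54 100 0.55 y 0.0037 0.0369 z [0.0922 0.1094 0.1117]
0.56 101 0.5698 y 0.0054 0.0364 z [0.0899 0.1092 0.1119]
0.58 76 0.5736 y 0.0084 0.0371 z [0.0868 0.0994 0.1114]
s0
0.53 rail 12 0.5321 0.0376 0.0554 jaw -0.028 -0.0101 0.0389
0.55 rail 48 0.5409 0.0358 0.0551 jaw -0.035 -0.0076 0.0389
0.57 rail 52 0.5601 0.0352 0.0556 jaw -0.0342 -0.005 0.0391
0.59 rail 49 0.5811 0.0352 0.0548 jaw -0.0346 -0.0038 0.0395
0.61 rail 54 0.6002 0.0352 0.0554 jaw -0.0349 -0.0 0.0392
0.63 rail 58 0.6202 0.0345 0.0551 jaw -0.0344 0.0009 0.0395
0.65 rail 59 0.6404 0.0337 0.0544 jaw -0.0333 0.0026 0.0397
0.67 rail 18 0.6604 0.0341 0.0523 jaw -0.0302 0.0015 0.0408
s6
0.53 rail 4 0.5368 0.0498 0.0554 jaw -0.029 -0.0082 0.0394
0.55 rail 50 0.5402 0.0361 0.0557 jaw -0.0344 -0.0077 0.0394
0.57 rail 46 0.5607 0.0358 0.0553 jaw -0.0342 -0.0042 0.0395
0.59 rail 52 0.5801 0.0354 0.0549 jaw -0.0339 -0.0028 0.0396
0.61 rail 53 0.6006 0.0345 0.0555 jaw -0.0335 -0.0009 0.0393
0.63 rail 55 0.62 0.0343 0.0548 jaw -0.0331 0.0012 0.0395
0.65 rail 60 0.6401 0.0341 0.054 jaw -0.0336 0.003 0.0396
0.67 rail 19 0.6601 0.0348 0.0531 jaw -0.0303 -0.0057 0.0404
```

play_rows(rows=[[[-0.003,0,0.06],[0.005,0,0],-0.2],[[-0.003,0,0.1],[0.005,0,0],-0.2],[[-0.003,0,0.13],[0.005,0,0],-0.2],[[-0.003,0,0.13],[0.005,0,0],-0.2]])

```text
clock: 11.6
position: [0.4168, 0.0127, 0.0327]
ee_rot: [-2.241, -2.197, 0.0]
force: [0.1, 0.4, -2.5]
width: 0.518
```

```bash
python3 - <<'E'
from h import *
go([.4825,.0113,.0335],88.8)
shot('scene','s7')
im=cv2.imread('pics/s7.png'); cv2.imwrite('pics/s7c.png',cv2.resize(im[150:300,220:340],None,fx=5,fy=4))
im,W=cloud('s7'); X=W.reshape(-1,3); x,y,z=X.T;C=im.reshape(-1,3).astype(int)
P=X[(z>.037)&(z<.058)&(x>.42)&(x<.7)&(y>-.12)&(y<.09)]
for a in np.arange(.43,.67,.02):
    q=P[(abs(P[:,0]-a)<.01)];r=q[q[:,1]>.0]
    print(round(a,2),np.sort(q[q[:,1]>-.02][:,1])[::3].round(3))
E
```

```text
pos [0.4168 0.0127 0.0327] yaw 88.86 clock 11.6 F [ 0.1  0.4 -2.5] w 0.518 q [ 0.34  0.5  -0.64  2.23  0.56  0.57  0.83]
ROW [-0.0002  0.1315 -0.0019] [-0.0021 -0.0017  0.001 ]
0.43 [-0.02  -0.018 -0.018 -0.016 -0.012 -0.011 -0.009 -0.008 -0.008 -0.006
 -0.005 -0.003 -0.001 -0.     0.     0.002  0.003  0.005  0.006  0.008
  0.009  0.01   0.012  0.013  0.015  0.017  0.018  0.019  0.021  0.022
  0.023  0.024  0.025  0.027  0.028  0.03   0.031  0.032  0.034  0.036
  0.037  0.038  0.04   0.041  0.043  0.046  0.046  0.048  0.05   0.051
  0.054]
0.45 [-0.008 -0.007 -0.005 -0.004 -0.003 -0.002 -0.     0.001  0.003  0.004
  0.006  0.008  0.009  0.011  0.013  0.014  0.017  0.018  0.019  0.021
  0.023  0.024  0.026  0.028  0.03   0.031  0.033  0.034  0.035]
0.47 [-0.006 -0.004 -0.004 -0.003 -0.001  0.001  0.001  0.004  0.005  0.005
  0.007  0.009  0.01   0.01   0.012  0.013  0.014  0.016  0.018  0.019
  0.021  0.021  0.024  0.025  0.026  0.027  0.029  0.03   0.032  0.033
  0.034]
0.49 [-0.003 -0.002 -0.001  0.     0.002  0.003  0.005  0.006  0.007  0.009
  0.011  0.011  0.013  0.015  0.016  0.
[... 1738 characters left out ...]
  0.052  0.053  0.053  0.056]
0.63 [-0.02  -0.018 -0.018 -0.016 -0.015 -0.014 -0.013 -0.012 -0.011 -0.01
 -0.009 -0.008 -0.006 -0.005 -0.004 -0.003 -0.002 -0.    -0.     0.034
  0.035  0.036  0.037  0.039  0.039  0.04   0.042  0.043  0.044  0.045
  0.046  0.048  0.048  0.05   0.05   0.051  0.053  0.054]
0.65 [-0.02  -0.019 -0.018 -0.017 -0.016 -0.015 -0.014 -0.013 -0.012 -0.011
 -0.01  -0.008 -0.008 -0.007 -0.006 -0.005 -0.005 -0.003 -0.002 -0.001
 -0.     0.001  0.002  0.002  0.034  0.035  0.036  0.037  0.037  0.039
  0.04   0.041  0.041  0.042  0.043  0.045  0.045  0.046  0.047  0.048
  0.05   0.05   0.051  0.052  0.055]
0.67 [-0.018 -0.015 -0.011  0.036  0.04   0.042  0.045  0.05   0.053]
```

View pics/s7c.png

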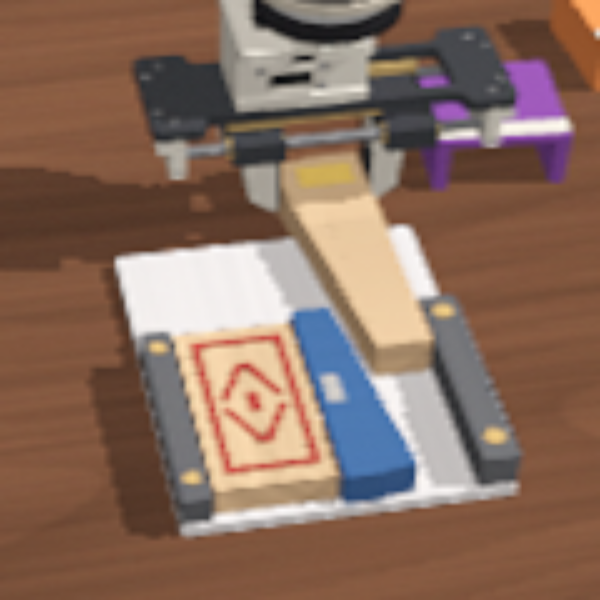

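The tip is in the gap mouth next to the rail, and the key is flat. I'll slide it forward along the rail.

play_rows(rows=[[[-0.001,0.02,0],[0,0,0],-0.2],[[-0.001,0.045,0],[0,0,0],-0.2],[[-0.001,0.07,0],[0,0,0],-0.2],[[-0.001,0.095,0],[0,0,0],-0.2],[[-0.001,0.115,0],[0,0,0],-0.2],[[-0.001,0.13,0],[0,0,0],-0.2],[[-0.001,0.13,0],[0,0,0],-0.2]])

```text
clock: 12.35
position: [0.4833, 0.01, 0.0339]
ee_rot: [-2.245, -2.196, -0.003]
force: [-0.0, -0.7, -2.0]
width: 0.521
```

```bash
python3 - <<'E'
from h import *
go([.50,.0113,.0335],88.8)
shot('scene','s8');shot('wrist','w8')
im=cv2.imread('pics/s8.png'); cv2.imwrite('pics/s8c.png',cv2.resize(im[150:300,220:340],None,fx=5,fy=4))
im,W=cloud('s8'); X=W.reshape(-1,3); x,y,z=X.T
P=X[(z>.037)&(z<.058)&(x>.42)&(x<.7)&(y>-.05)&(y<.09)]
for a in np.arange(.47,.69,.02):
    q=P[(abs(P[:,0]-a)<.01)]; s=np.sort(q[q[:,1]>-.02][:,1]); g=np.diff(s); i=np.where(g>.0016)[0]
    print(round(a,2),[(s[k].round(4),s[k+1].round(4)) for k in i])
E
```

```text
pos [0.4833 0.01   0.0339] yaw 88.73 clock 12.35 F [-0.  -0.7 -2. ] w 0.521 q [ 0.34  0.58 -0.64  2.08  0.55  0.66  0.88]
ROW [0.0033 0.0332 0.0007] [ 0.0006 -0.0017 -0.0011]
0.47 [(np.float64(-0.0091), np.float64(-0.0067)), (np.float64(-0.0065), np.float64(-0.0042))]
0.49 [(np.float64(-0.0187), np.float64(-0.0167)), (np.float64(-0.0156), np.float64(-0.013)), (np.float64(0.035), np.float64(0.0366)), (np.float64(0.0373), np.float64(0.0389)), (np.float64(0.0425), np.float64(0.0441)), (np.float64(0.0452), np.float64(0.0472)), (np.float64(0.0476), np.float64(0.0496))]
0.51 []
0.53 [(np.float64(-0.015), np.float64(-0.0133)), (np.float64(0.0328), np.float64(0.0364)), (np.float64(0.0364), np.float64(0.0389)), (np.float64(0.0396), np.float64(0.0418)), (np.float64(0.0423), np.float64(0.0441)), (np.float64(0.0453), np.float64(0.0476)), (np.float64(0.0476), np.float64(0.0497)), (np.float64(0.0506), np.float64(0.0527)), (np.float64(0.0529), np.float64(0.0552))]
0.55 [(np.float64(0.0327), np.float64(0.0361))]
0.57 [(np.float64(-0.0036), np.float64(-0.0019)), (np.float64(0.0203), np.float64(0.022)), (np.float64(0.0321), np.float64(0.0364))]
0.59 [(np.float64(0.0328), np.float64(0.0355))]
0.61 [(np.float64(0.0318), np.float64(0.0355))]
0.63 [(np.float64(0.0319), np.float64(0.0346))]
0.65 [(np.float64(0.0039), np.float64(0.0339)), (np.float64(0.0362), np.float64(0.0379))]
0.67 [(np.float64(-0.0188), np.float64(-0.0159)), (np.float64(-0.014), np.float64(-0.0103)), (np.float64(-0.0103), np.float64(-0.0081)), (np.float64(-0.0081), np.float64(-0.006)), (np.float64(-0.006), np.float64(0.0333)), (np.float64(0.0351), np.float64(0.0371)), (np.float64(0.0374), np.float64(0.04)), (np.float64(0.0402), np.float64(0.0422)), (np.float64(0.0425), np.float64(0.0447)), (np.float64(0.0453), np.float64(0.0471)), (np.float64(0.0496), np.float64(0.0519))]
```

View pics/s8c.png

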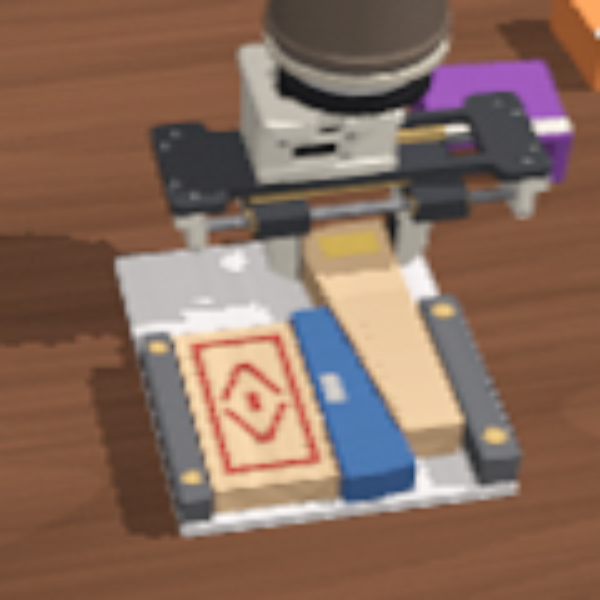

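View pics/w8.png

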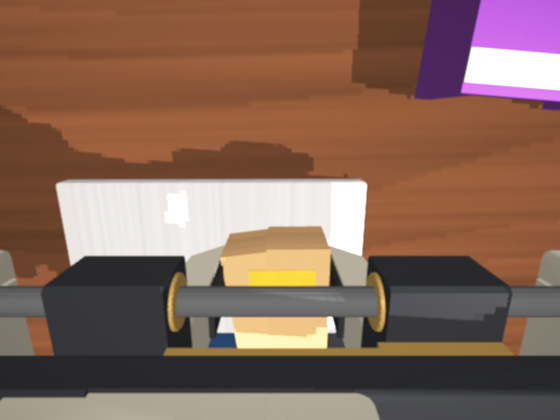

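play_rows(rows=[[[0.003,0,0.002],[0,0,0],-0.2],[[0.003,0,0.004],[0,0,0],-0.2],[[0.003,0,0.004],[0,0,0],1],[[0.003,0,0.004],[0,0,0],1],[[0.003,0,0.004],[0,0,0],1],[[0.003,0,0.004],[0,0,0],1],[[0.003,0,0.004],[0,0,0],1],[[0.003,0,-0.06],[0,0,0],1],[[0.003,0,-0.15],[0,0,0],0],[[0.003,-0.06,-0.2],[0,0,0],-1]])

```text
clock: 13.45
position: [0.456, 0.0129, 0.1368]
ee_rot: [2.245, 2.196, 0.01]
force: [0.4, 0.6, 0.8]
width: 0.872
```

play_rows(rows=[[[0,-0.1,0],[0,0,0],-1],[[0,-0.1,0],[0,0,0],-1],[[0,-0.1,0],[0,0,0],-1],[[0,-0.1,0],[0,0,0],-1],[[0,-0.1,0],[0,0,0],-1]], newtons=30)

```text
clock: 13.95
position: [0.4034, 0.0133, 0.1339]
ee_rot: [-2.245, -2.196, -0.003]
force: [0.8, -0.4, -1.0]
width: 0.441
```

```bash
python3 - <<'E'
from h import *
go([.445,.0113,.10],88.8)
shot('scene','s9');shot('wrist','w9')
im=cv2.imread('pics/s9.png'); cv2.imwrite('pics/s9c.png',cv2.resize(im[150:300,220:340],None,fx=5,fy=4))
for f in('s9','w9'):
  im,W=cloud(f); X=W.reshape(-1,3); x,y,z=X.T
  P=X[(z>.036)&(z<.052)&(x>.42)&(x<.7)&(y>-.05)&(y<.09)]
  for a in np.arange(.455,.68,.02):
    q=P[(abs(P[:,0]-a)<.01)]
    if len(q)<3: continue
    s=np.sort(q[q[:,1]>-.02][:,1]); g=np.diff(s); i=np.where(g>.0016)[0]
    print(round(a,3),q[:,0].min().round(4),s[[0,-1]].round(4),[(float(s[k].round(4)),float(s[k+1].round(4))) for k in i][:3],np.median(q[:,2]).round(4))
E
```

```text
pos [0.4034 0.0133 0.1339] yaw 88.74 clock 13.95 F [ 0.8 -0.4 -1. ] w 0.441 q [ 0.52  0.32 -0.82  2.16  0.32  0.79  1.05]
ROW [-0.0022  0.0832  0.0679] [ 0.0006 -0.002  -0.001 ]
0.475 0.4651 [-0.0139  0.0354] [(-0.0103, -0.0087), (0.0005, 0.0024)] 0.0428
0.495 0.485 [-0.012   0.0354] [] 0.0427
0.515 0.5051 [-0.0088  0.0354] [(0.0012, 0.003)] 0.0426
0.535 0.5252 [-0.0196  0.0555] [(-0.0149, -0.0131), (-0.0093, -0.0073), (0.0348, 0.0364)] 0.042
0.555 0.5451 [-0.0198  0.0553] [(-0.0072, -0.0045)] 0.0415
0.575 0.5651 [-0.0198  0.0545] [] 0.0411
0.595 0.5851 [-0.0199  0.0545] [(-0.0026, 0.0003), (0.0338, 0.0357), (0.0439, 0.0456)] 0.0411
0.615 0.605 [-0.0198  0.0551] [] 0.0408
0.635 0.625 [-0.0197  0.0546] [(0.0015, 0.0048), (0.0304, 0.0321)] 0.0405
0.655 0.645 [-0.02   0.054] [(0.0032, 0.0337)] 0.0402
0.495 0.4864 [-0.0098  0.0358] [] 0.0426
0.515 0.505 [-0.0079  0.0358] [] 0.0425
```

View pics/s9c.png

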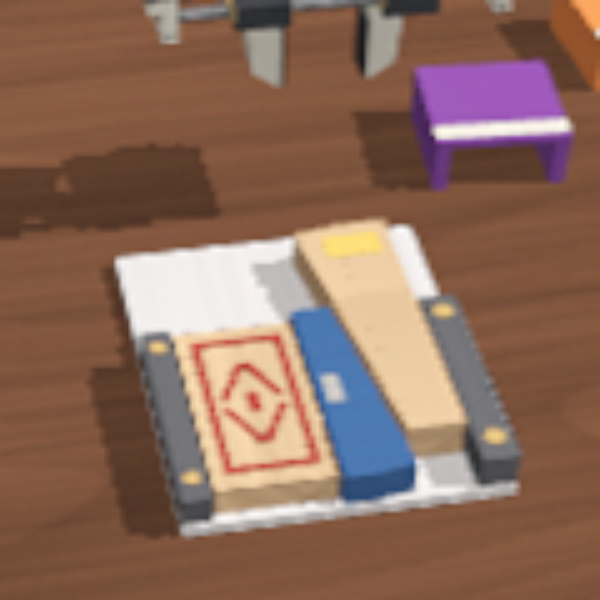

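View pics/w9.png

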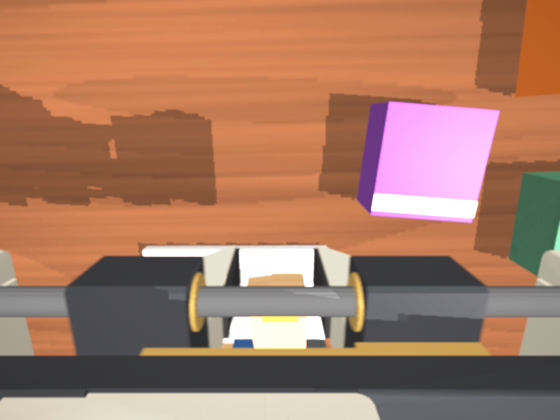

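The key lies flat in the gap along the rail and is released. Its head is at x≈.465, y≈.012. I'll lower the closing fingers behind the head.

play_rows(rows=[[[-0.002,0.02,0.05],[0,0,0],-1],[[-0.002,0.04,0.1],[0,0,0],-1],[[-0.002,0.04,0.15],[0,0,0],-1],[[-0.002,0.04,0.2],[0,0,0],-1],[[-0.002,0.04,0.21],[0,0,0],-1],[[-0.002,0.04,0.21],[0,0,0],-1],[[-0.002,0.05,0.21],[0,0,0],-1]])

```text
clock: 14.75
position: [0.4274, 0.0118, 0.0296]
ee_rot: [-2.244, -2.197, -0.001]
force: [-0.2, -0.4, 0.5]
width: 0.004
```

```bash
python3 - <<'E'
from h import *
go([.455,.012,.028],88.8)
E
```

```text
pos [0.4274 0.0118 0.0296] yaw 88.79 clock 14.75 F [-0.2 -0.4  0.5] w 0.004 q [ 0.34  0.52 -0.64  2.21  0.58  0.58  0.82]
ROW [0.0015 0.0552 0.0031] [ 0.0001 -0.0011 -0.0001]
```

play_rows(rows=[[[0,0.03,0.002],[0,0,0],-1],[[0,0.05,0.002],[0,0,0],-1],[[0,0.06,0.002],[0,0,0],-1],[[0,0.07,0.002],[0,0,0],-1],[[0,0.08,0.002],[0,0,0],-1],[[0,0.09,0.002],[0,0,0],-1],[[0,0.1,0.002],[0,0,0],-1],[[0,0.105,0.002],[0,0,0],-1]])

```text
clock: 15.55
position: [0.4799, 0.0107, 0.0278]
ee_rot: [-2.244, -2.197, -0.002]
force: [-3.2, 0.9, 1.9]
width: 0.005
```

```bash
cat > chk.py <<'E'
from h import *
import sys
n=sys.argv[1]
go([.455,.012,.028],88.8)
shot('scene','s'+n)
im=cv2.imread(f'pics/s{n}.png'); cv2.imwrite(f'pics/s{n}c.png',cv2.resize(im[150:300,220:340],None,fx=5,fy=4))
im,W=cloud('s'+n); X=W.reshape(-1,3); x,y,z=X.T
P=X[(z>.036)&(z<.052)&(x>.42)&(x<.72)&(y>-.05)&(y<.09)]
for a in np.arange(.475,.72,.02):
    q=P[(abs(P[:,0]-a)<.01)]
    if len(q)<3: continue
    s=np.sort(q[q[:,1]>-.02][:,1]); g=np.diff(s); i=np.where(g>.0016)[0]
    print(round(a,3),q[:,0].min().round(4),q[:,0].max().round(4),s[[0,-1]].round(4),[(float(s[k].round(4)),float(s[k+1].round(4))) for k in i][:4],np.median(q[:,2]).round(4))
E
python3 chk.py 10
```

```text
pos [0.4799 0.0107 0.0278] yaw 88.77 clock 15.55 F [-3.2  0.9  1.9] w 0.005 q [ 0.34  0.58 -0.63  2.09  0.57  0.64  0.87]
ROW [ 0.0014 -0.0499 -0.0003] [-0.0002 -0.0015 -0.0005]
0.495 0.4881 0.5049 [-0.0126  0.0353] [] 0.0433
0.515 0.5052 0.5245 [-0.0119  0.0354] [] 0.0427
0.535 0.5251 0.545 [-0.0191  0.0557] [(0.0347, 0.0372), (0.0454, 0.0474), (0.0493, 0.051), (0.0541, 0.0557)] 0.0419
0.555 0.5451 0.565 [-0.0197  0.0555] [(0.0522, 0.0539)] 0.041
0.575 0.5651 0.585 [-0.0194  0.0551] [(0.0394, 0.0411), (0.0475, 0.0491)] 0.0415
0.595 0.5851 0.605 [-0.0197  0.0554] [] 0.0413
0.615 0.6051 0.625 [-0.0199  0.0552] [] 0.041
0.635 0.6251 0.6449 [-0.0197  0.0537] [] 0.0412
0.655 0.645 0.6646 [-0.0198  0.054 ] [] 0.0409
```

View pics/s10c.png

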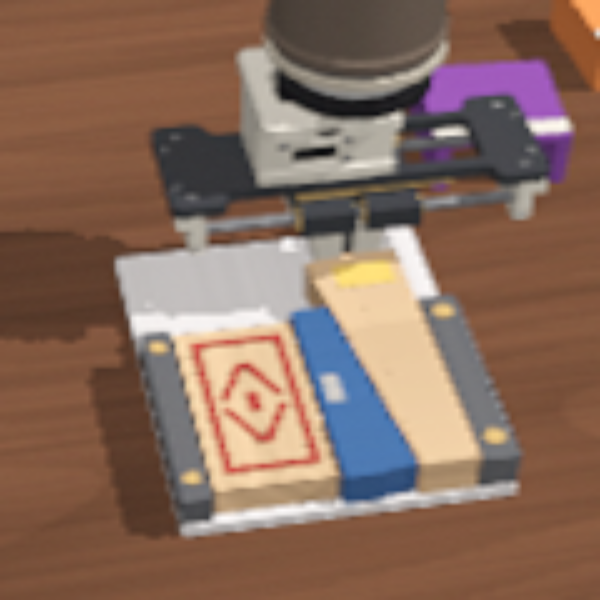

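The key now touches both the rail and the jaw, with a push force of 3 N. I'll drive on in small steps.

play_rows(rows=[[[0,0.008,0],[0,0,0],-1],[[0,0.016,0],[0,0,0],-1],[[0,0.024,0],[0,0,0],-1],[[0,0.032,0],[0,0,0],-1],[[0,0.032,0],[0,0,0],-1]])

```text
clock: 16.1
position: [0.4967, 0.01, 0.028]
ee_rot: [-2.246, -2.197, -0.003]
force: [-0.3, -0.8, 0.2]
width: 0.006
```

play_rows(rows=[[[0,0.006,0],[0,0,0],-1],[[0,0.012,0],[0,0,0],-1],[[0,0.016,0],[0,0,0],-1],[[0,0.016,0],[0,0,0],-1]])

```text
clock: 16.5
position: [0.5029, 0.0098, 0.0278]
ee_rot: [-2.244, -2.196, 0.001]
force: [-3.7, 1.2, 2.6]
width: 0.007
```

```bash
python3 chk.py 11
```

```text
pos [0.5029 0.0098 0.0278] yaw 88.77 clock 16.5 F [-3.7  1.2  2.6] w 0.007 q [ 0.34  0.61 -0.63  2.03  0.57  0.68  0.89]
ROW [ 0.0023 -0.0958 -0.0003] [-0.0016 -0.0006 -0.0005]
0.515 0.5067 0.5247 [-0.0124  0.0366] [(-0.0107, -0.009)] 0.0438
0.535 0.5251 0.545 [-0.0194  0.0557] [(-0.0167, -0.015), (0.0369, 0.0386), (0.0407, 0.0429), (0.0483, 0.0502)] 0.0425
0.555 0.5451 0.565 [-0.0195  0.0551] [] 0.0415
0.575 0.5655 0.5849 [-0.0193  0.0546] [] 0.0414
0.595 0.5851 0.605 [-0.0199  0.0559] [] 0.0414
0.615 0.6051 0.625 [-0.0198  0.0547] [] 0.0413
0.635 0.625 0.6448 [-0.0192  0.0541] [] 0.0412
0.655 0.6452 0.6649 [-0.0198  0.0541] [] 0.0414
0.675 0.6651 0.685 [0.0028 0.0468] [(0.0334, 0.0441), (0.0441, 0.0468)] 0.0427
0.695 0.6854 0.6864 [0.0067 0.0333] [(0.0067, 0.0141), (0.0141, 0.0163), (0.0168, 0.0235), (0.0236, 0.026)] 0.0404
```

View pics/s11c.png

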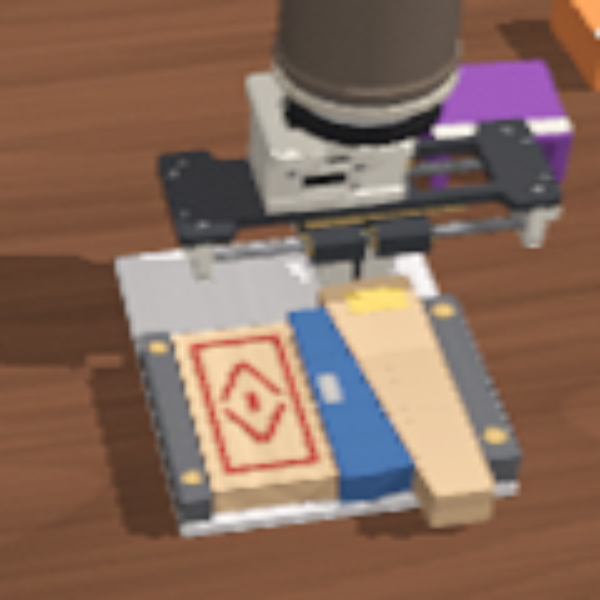

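play_rows(rows=[[[0,0.002,0],[0,0,0],-1],[[0,0.004,0],[0,0,0],-1],[[0,0.004,0],[0,0,0],-1]])

```text
clock: 16.85
position: [0.5048, 0.0098, 0.0277]
ee_rot: [-2.244, -2.196, 0.001]
force: [-4.6, 1.2, 2.9]
width: 0.005
```

play_rows(rows=[[[0,0.002,0],[0,0,0],-1],[[0,0.004,0],[0,0,0],-1],[[0,0.004,0],[0,0,0],-1]])

```text
clock: 17.15
position: [0.506, 0.0097, 0.0276]
ee_rot: [-2.243, -2.196, 0.003]
force: [-7.9, 0.8, 5.5]
width: 0.003
```

play_rows(rows=[[[0,0.003,0],[0,0,0],-1],[[0,0.006,0],[0,0,0],-1],[[0,0.006,0],[0,0,0],-1]])

```text
clock: 17.45
position: [0.5061, 0.0097, 0.0272]
ee_rot: [-2.24, -2.195, 0.01]
force: [-16.8, 1.5, 13.2]
width: 0.004
```

play_rows(rows=[[[0,0.002,-0.002],[0,0,0],-1],[[0,0.002,-0.002],[0,0,0],-1]])

```text
clock: 17.65
position: [0.5061, 0.0097, 0.0274]
ee_rot: [-2.239, -2.194, 0.011]
force: [-15.9, 2.1, 2.9]
width: 0.004
```

play_rows(rows=[[[0,-0.02,0],[0,0,0],-1],[[0,-0.06,0],[0,0,0],-1],[[0,-0.1,-0.06],[0,0,0],-1],[[0,-0.16,-0.15],[0,0,0],-1],[[0,-0.2,-0.25],[0,0,0],-1],[[0,-0.2,-0.25],[0,0,0],-1]])

```text
clock: 18.25
position: [0.4124, 0.0122, 0.1579]
ee_rot: [2.241, 2.194, 0.007]
force: [1.4, -0.0, -0.6]
width: 0.005
```

```bash
python3 chk.py 12; python3 -c "
from h import *
for f in('s0','s12'):
    im,W=cloud(f);X=W.reshape(-1,3);C=im.reshape(-1,3).astype(int);x,y,z=X.T
    P=X[(C[:,2]>C[:,0]+40)&(x>.5)&(x<.7)&(abs(y)<.06)&(z>.035)];print('jaw',len(P),np.median(P,0))
    P=X[(C[:,0]>C[:,2]+60)&(x>.5)&(x<.7)&(y<-.03)&(y>-.11)&(z>.03)&(z<.042)];print('block',len(P),P.mean(0),P.min(0),P.max(0))
"
```

```text
pos [0.4124 0.0122 0.1579] yaw 88.79 clock 18.25 F [ 1.4 -0.  -0.6] w 0.005 q [ 0.55  0.29 -0.85  2.11  0.3   0.85  1.08]
ROW [0.0014 0.0836 0.2602] [ 0.0061  0.0004 -0.0002]
0.515 0.5171 0.5248 [-0.012   0.0362] [(-0.0119, -0.0091), (-0.0091, -0.0073), (-0.0066, -0.002), (0.0018, 0.0036)] 0.0415
0.535 0.5251 0.5449 [-0.0196  0.0553] [(0.0416, 0.0434)] 0.0421
0.555 0.545 0.5648 [-0.0191  0.0555] [] 0.0413
0.575 0.565 0.5849 [-0.0198  0.055 ] [(0.0435, 0.0452)] 0.0416
0.595 0.585 0.605 [-0.02    0.0558] [(0.0347, 0.0366)] 0.0413
0.615 0.6052 0.625 [-0.0199  0.0549] [] 0.0413
0.635 0.625 0.645 [-0.02    0.0545] [] 0.0412
0.655 0.645 0.665 [-0.0198  0.0539] [] 0.0413
0.675 0.6651 0.6848 [0.002 0.049] [(0.0333, 0.049)] 0.0428
0.695 0.6851 0.69 [0.0062 0.033 ] [(0.0066, 0.0086), (0.0087, 0.0106), (0.0139, 0.016), (0.021, 0.0231)] 0.0418
jaw 472 [ 0.61536875 -0.01538204  0.04054354]
block 1008 [ 0.60168688 -0.06231147  0.03697637] [ 0.53840395 -0.10479437  0.03005614] [ 0.65884315 -0.03004161  0.0413403 ]
jaw 467 [ 0.6159743  -0.01724461  0.04048238]
block 993 [ 0.60199759 -0.06335794  0.03702097] [ 0.53630934 -0.10511306  0.03006471] [ 0.65881171 -0.03245438  0.04187743]
```

View pics/s12c.png

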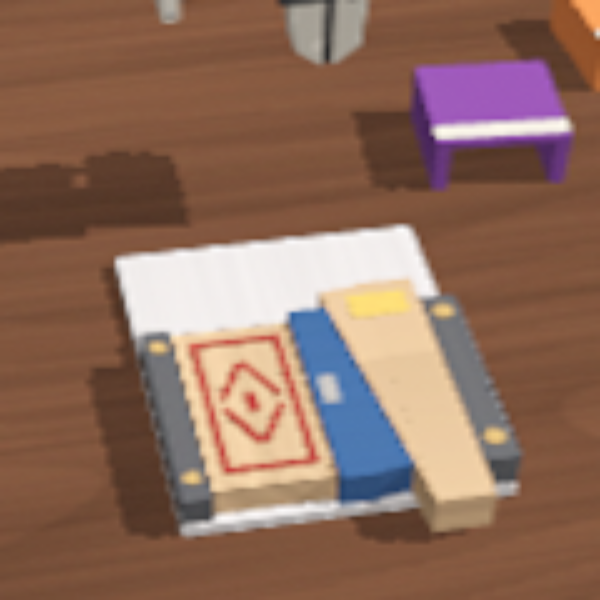

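```bash
python3 -c "
from cell import arm
print(arm.sign_off())"
```

```text
the job is handed in; nothing more can be done
None
```

I finished the job and handed it in at about 18 s of the 72 s allowed. The sign-off gave no verdict.

**What I did:**
- I drew the key out of the green holder by its thin end, laid it flat on the table and let go.
- I took it again by its thick end and slid it thin end first into the gap, flat along the rail.
- I let go and pushed its thick end with the closed fingers up to about 16–17 N, until it stopped moving. Then I backed the arm off clear.

**Last checks, from the scene camera and the wrist force:**
- **Key:** it lies flat, with its straight side against the rail. The thick end is about 12 mm short of the rail's front and the thin end is out beyond the rail.
- **Block:** it moved about 1 mm, as far as the depth image can resolve.
- **Robot:** the fingers are clear of everything.
- **Bystanders:** I did not measure them again at the end. The arm's path stayed clear of the ink slab and both bowls.

**Not measured or slightly off:**
- I could not measure the force of the jaw on the block. I take it as tight because on the last push the force rose from 8 to 17 N with no further travel.
- The key went about 3 mm past the expected tight position of −15 mm. That is within the camera's error and inside the allowed range.

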